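# Contact probe check of a griddle

### The job

Check the flat griddle with the orange contact probe: take the probe out of its grey stand and, keeping it upright, touch its tip gently onto the blue test spot and rest it there for a moment, then do the same on the red test spot. Then put the probe back in its stand, standing upright with its tip down in the stand and its black disc resting on the rim, and let go.

Things in the scene. Friction and masses are not known exactly. Their poses are not given: they have to be found in the camera images.
- probe_grip (a point): Upright contact probe (0.1 kg, round about its own z axis, which points up along the handle; grasp it at any yaw). This point is the centre of its orange cylindrical handle, 26 mm in diameter and 60 mm long (30 mm above and below this point). Under the handle is a black guard disc, 64 mm in diameter and 3 mm thick, whose underside is 33 mm below this point; below that a 9 mm steel stem. The probe stands loose in the stand, the disc resting on the stand's rim.
- probe_tip (a point): The centre of the underside of the probe's tip: a flat copper foot, 12 mm in diameter, on the handle's axis, 66 mm below the handle's centre. The foot is sprung: it gives up to 8 mm up the stem, starting at about 1 N and reaching about 3.5 N at 8 mm, and is rigid beyond.
- stand: Grey round stand, fixed, 84 mm in diameter at the foot, 48 mm tall, 52 mm at its rim. Origin: centre of its underside, z up. Open at the top: the mouth is 36 mm wide and no narrower below, the inner floor 8 mm above the underside. With the disc on the rim, the handle's centre is 81 mm above the underside.
- spot_blue: Blue test spot, a flat level disc 30 mm in diameter, standing 2 mm proud of the dark plate of the griddle. Origin: centre of its top face, about 36 mm above the worktop, z up. The griddle is fixed, 190 x 230 mm with handles at its ends, its raised edge 37 mm above the worktop; it carries three such spots, blue, red and yellow, in varying places at least 60 mm apart.
- spot_red: Red test spot, the same disc in red on the same griddle. Origin: centre of its top face, z up. Beware of the wall cabinet behind: its underside is about 0.48 m above the worktop, its front 0.52 m ahead of the robot's base, and it reaches from the left to 0.21 m right of the base's centre line; a wrist held high or far out can strike it, so carry the probe low and close in.
There are look-alikes about, which are no part of the job. What is shaped like the part that bears probe_grip but green is not meant.

How it is judged:
By the outcome, as a careful person would: the job done as asked, in the order asked, and still so for the second after the job is handed in, with the robot touching nothing.
It also fails if it takes over 54 s, if anything falls off the work surface, if the arm or the gripper's body presses on something with over 40 N, if the wrist force passes 120 N, or if a joint passes its speed limit or range.

### The arm

A 6-joint arm with a two-finger parallel gripper is mounted at the origin on a cart in front of the work surface, level with it; the furniture and walls round the work are solid. World frame = base frame: x ahead of the robot, y to its left, z up, the work surface at z = 0. Lengths are in m, angles in rad, forces in N, time in s.
With the tool pointing down it reaches from about 0.35 to 0.925 m from the base axis. Payload 6.4 kg.
Tool frame: the origin (TCP) lies at the very end of the fingers, on their centre line; the grasp point (between the pads) lies 19 mm behind it; z points along the fingers, y is the line along which they close (so a half turn about z gives the same grasp; the last joint's range is limited). The gripper opens to 85 mm and grips with 20 to 120 N. Pads are 22 mm wide; open, the fingers measure 114 mm over their backs; the gripper's body (76 mm by 85 mm) begins 54 mm behind the grasp point. The pads swing forward as they close: fully open they stand 13 mm farther back than shut.
Start: joints at [-1.336, 0.245, 1.558, -0, 1.339, -0.174], TCP at [0.258, -0.596, 0.199] pointing down, gripper open.
Joint ranges: [-3.13, 3.13], [-1.02, 2.26], [0.13, 2.54], [-0.95, 4.09], [0.21, 2.88], [-2.74, 2.74]. Speed limits (rad/s): [2.57, 2.57, 3.14, 3.14, 3.14, 3.14].

### API

Orientations are given as a rotation vector (axis times angle).
In Python, from station import status, vision, finish_job gives the robot as it stands.
- The arm moves only by the tool servo_tool, never from a script. Its argument "deltas" is text: rows parted by semicolons, each of 7 numbers parted by spaces: the shift along the tool's x, y, z in m, then the turn, a rotation vector about the tool's x, y, z in rad, then the finger opening in m, from 0 to 0.0854. In form: tx ty tz wx wy wz gripper; .... A call has 1 to 10 rows; each row is the pose to reach, as a shift and turn from the pose commanded when the call began, along the tool's axes at that moment; what a row does not reach only later rows make up. A row lasts 1/10 s, in which the tool goes at most 50 mm and 8.59 degrees, less where a joint would pass 70% of its speed; a pose out of reach is approached as far as the arm can. A call with a gripper value outside its range is refused whole. The fingers move at their own pace and stop on an object; "squeeze" is the grip in N (left out, the last holds). Time passes only in rows, so rows that repeat a pose let the fingers close. It gives the time, the measured TCP pose, the force, the opening and the grip force at its end, in the units of the state.
- status.state(): the state, without advancing time (a new reading comes with each control period).
- vision.read_camera(name): name is "side" or "top" or "wrist"; returns a dict with "frame" (400x640x3 uint8, red, green, blue), "depth" (400x640 float32, m along the optical axis (not along the pixel's ray), 0 where there is no reading), "fx", "fy", "cx", "cy" (pixels), "R" (3x3) and "t" (3): a world point X has camera coordinates R X + t. Camera axes: x right, y down, z forward; pixel columns grow to the right and rows downward; lengths in m; the calibration is good to about 2 mm. A picture is of the moment at which its call begins.
- finish_job(): hands the job in; it is judged then, once.
The state is a dict: "time": time; "q": joint angles; "joint_vel": joint speeds; "joint_torque": joint torques, N m; "position": TCP position; "ee_rot": TCP orientation; "force": force on the tool from outside, world axes, zero at the start; "wrist_torque": the same for the moment, N m; "finger_gap": finger opening in m; "grip_force": force on a finger pad.
Only numpy, scipy, OpenCV 4.12 (cv2) and the standard library are available. Lean on these libraries where they do the work, as an engineer would, in place of code of your own. Each camera call takes 0.05 s, during which the arm holds its last target. There are 200 camera calls.

## Working session

There is one attempt and no reset: what is moved stays moved. The work goes in short steps, Python scripts to look and compute and a tool call to move; the robot and the scene stay as the last step left them, time stands still between calls to the robot, and variables do not carry over. Pictures are saved under pics/ and viewed, at most 13 in all, crops included, and the job is handed in when it is done.

Besides the shell and the picture viewer there is one more tool, called after "Emit:" as name(argument=value, ...) on one line, values as JSON. servo_tool: Moves the arm, as the interface text tells. Its arguments: {"type":"object","properties":{"deltas":{"type":"string"},"squeeze":{"type":"number"}},"required":["deltas"]}

```bash
mkdir -p pics; ls
python3 - <<'E'
from station import status, vision
import cv2,numpy as np
ims=[]
for n in ["side","top"]:
    d=vision.read_camera(n); np.savez(f"{n}.npz",**d)
    cv2.imwrite(f"pics/{n}0.png",d["frame"][:,:,::-1]); print(n,d["fx"],(-d["R"].T@d["t"]).round(3))
s=status.state(); print({k:np.round(v,3) for k,v in s.items()})
E
```

```text
pics
side 399.7758130861101 [ 0.277 -0.838  0.415]
top 512.6951410125953 [ 0.242 -0.092  1.316]
{'time': np.float64(0.1), 'q': array([-1.336,  0.246,  1.559,  0.   ,  1.339, -0.174]), 'joint_vel': array([ 0.001, -0.002, -0.003, -0.001, -0.002, -0.   ]), 'joint_torque': array([ 2.0000e-03, -4.3067e+01, -3.2713e+01, -0.0000e+00,  3.0000e-03,
       -0.0000e+00]), 'position': array([ 0.258, -0.596,  0.198]), 'ee_rot': array([-3.074, -0.637,  0.   ]), 'force': array([ 0.925, -0.226,  0.108]), 'wrist_torque': array([ 0.005, -0.027, -0.012]), 'grip_force': np.float64(0.0), 'finger_gap': np.float64(0.086)}
```

View pics/side0.png

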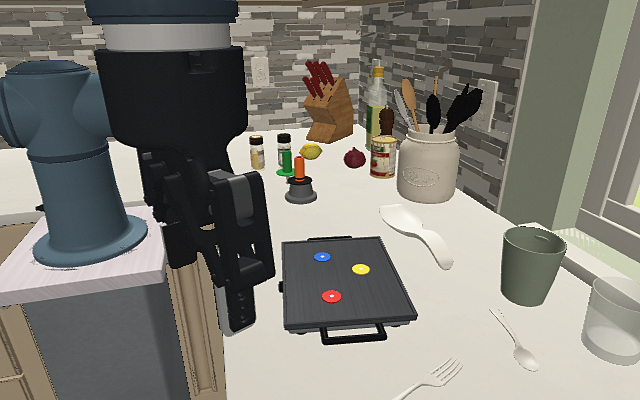

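View pics/top0.png

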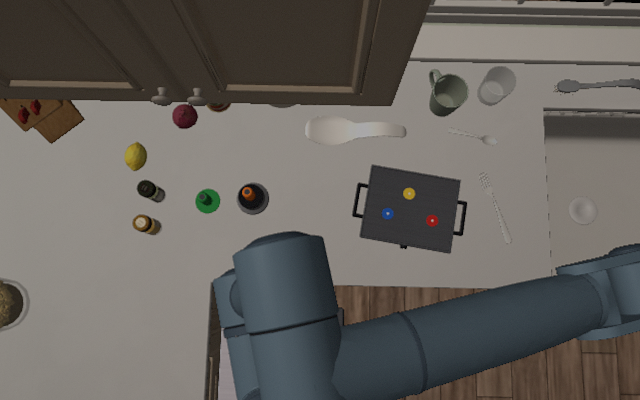

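The side view shows the orange probe in its grey stand at about (299,180). The blue, red and yellow spots are at (322,257), (331,296) and (361,269). In the top view, the probe is at (249,194), blue at (388,213) and red at (432,220). The green look-alike is left of the probe, at (207,200).

```bash
cat > h.py <<'E'
import numpy as np,cv2
def ray(d,uv):
    r=d["R"].T@np.array([(uv[0]-d["cx"])/d["fx"],(uv[1]-d["cy"])/d["fy"],1]); return -d["R"].T@d["t"],r
def plane(d,uv,z):
    c,r=ray(d,uv); return c+r*(z-c[2])/r[2]
def tri(d1,u1,d2,u2):
    c1,r1=ray(d1,u1);c2,r2=ray(d2,u2)
    s=np.linalg.lstsq(np.c_[r1,-r2],c2-c1,rcond=None)[0]
    p,q=c1+s[0]*r1,c2+s[1]*r2; return (p+q)/2,np.linalg.norm(p-q)
H={"orange":[(5,16)],"blue":[(100,125)],"red":[(0,4),(176,180)],"yellow":[(20,30)]}
def blobs(d,col,smin=170,vmin=80,amin=15):
    h=cv2.cvtColor(d["frame"],cv2.COLOR_RGB2HSV); m=np.zeros(h.shape[:2],np.uint8)
    for a,b in H[col]: m|=cv2.inRange(h,(a,smin,vmin),(b,255,255))
    n,_,st,ce=cv2.connectedComponentsWithStats(m)
    return [(st[i].tolist(),ce[i].round(1)) for i in range(1,n) if st[i][4]>=amin]
E
python3 - <<'E'
from h import *
S,T=[dict(np.load(n+".npz")) for n in("side","top")]
for n,d in(("side",S),("top",T)):
    for c in H:
        for st,ce in blobs(d,c): print(n,c,st,ce,plane(d,ce,.036).round(4))
# stand depth points in the top view
v,u=np.mgrid[170:230,225:285]; z=T["depth"][170:230,225:285]
P=np.stack([(u-T["cx"])/T["fx"]*z,(v-T["cy"])/T["fy"]*z,z],-1).reshape(-1,3)
W=(P-T["t"])@T["R"]
for lo,hi in((.02,.062),(.044,.065),(.1,.12)):
    k=W[(W[:,2]>lo)&(W[:,2]<hi)]; print(lo,len(k),k.min(0).round(4),k.max(0).round(4),k.mean(0).round(4))
    if len(k)>2: print(cv2.minEnclosingCircle(k[:,:2].astype(np.float32)))
f=T["frame"][160:240,215:295]; cv2.imwrite("pics/c1.png",cv2.resize(f[:,:,::-1],None,fx=6,fy=6,interpolation=0))
E
```

```text
side orange [294, 156, 11, 22, 189] [299.1 167.3] [0.4947 0.2236 0.036 ]
side orange [295, 179, 10, 3, 18] [299.4 179.8] [0.4745 0.1263 0.036 ]
side blue [314, 253, 17, 9, 109] [321.8 257. ] [ 0.4327 -0.2545  0.036 ]
side red [303, 61, 30, 35, 328] [316.9  74.8] [1.0942 2.342  0.036 ]
side red [378, 154, 11, 3, 25] [383.8 155. ] [0.7722 0.263  0.036 ]
side red [373, 171, 13, 5, 39] [378.4 173.5] [0.6921 0.1133 0.036 ]
side red [322, 290, 20, 13, 175] [331.2 296.4] [ 0.4175 -0.3651  0.036 ]
side yellow [373, 67, 11, 10, 85] [377.7  71.6] [1.6303 2.393  0.036 ]
side yellow [300, 143, 22, 16, 157] [309.4 150.4] [0.5615 0.3757 0.036 ]
side yellow [352, 264, 18, 11, 110] [361.1 268.7] [ 0.4867 -0.3074  0.036 ]
top orange [242, 187, 10, 12, 65] [246.7 192.3] [0.4783 0.1071 0.036 ]
top blue [382, 208, 11, 11, 86] [387.1 213.2] [ 0.4324 -0.2495  0.036 ]
top red [31, 103, 5, 8, 23] [ 32.6 107.3] [0.6929 0.6797 0.036 ]
top red [18, 110, 5, 10, 26] [ 20.  115.8] [0.669 0.71  0.036]
top red [426, 215, 12, 11, 97] [431.7 220.1] [ 0.4173 -0.3616  0.036 ]
top yellow [126, 143, 16, 14, 91] [134.2 148. ] [0.5884 0.4034 0.036 ]
top yellow [125, 157, 18, 13, 150] [133.7 162.1] [0.551  0.4016 0.036 ]
top yellow [403, 188, 12, 11, 94] [408.6 193. ] [ 0.4854 -0.304   0.036 ]
0.02 397 [0.4352 0.0649 0.02  ] [0.4977 0.1263 0.0618] [0.4637 0.0927 0.0507]
((0.4678827226161957, 0.0945030003786087), 0.03365541249513626)
0.044 372 [0.4352 0.0649 0.0446] [0.4977 0.1263 0.0648] [0.4643 0.094  0.0528]
((0.4670299291610718, 0.09578461199998856), 0.03215093910694122)
0.1 93 [0.4545 0.0831 0.1   ] [0.4779 0.1075 0.1171] [0.4657 0.095  0.1106]
((0.4664815068244934, 0.09596436470746994), 0.013039836660027504)
```

View pics/c1.png

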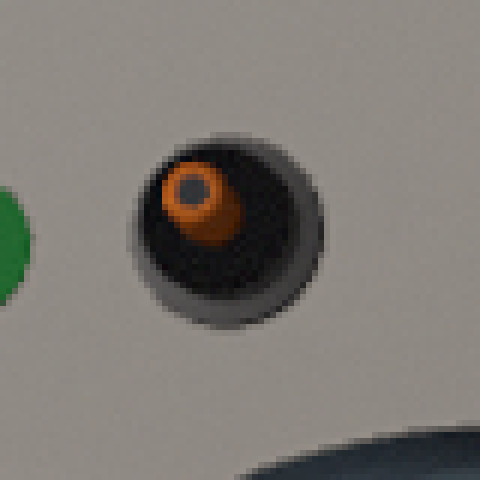

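The crop shows the handle's top at about (190,190), with the disc and stand around it. Depth puts the handle axis at about (0.4665, 0.096). The green probe is about 0.1 m to its left, so I'll close the fingers along world x. Next I move above the probe.

Emit:
servo_tool(deltas="0.031 -0.037 0 0 0 -0.08 0.0854; 0.062 -0.074 0 0 0 -0.16 0.0854; 0.093 -0.110 0 0 0 -0.24 0.0854; 0.124 -0.147 0 0 0 -0.32 0.0854; 0.155 -0.184 0 0 0 -0.40 0.0854; 0.187 -0.221 0 0 0 -0.48 0.0854; 0.218 -0.258 0 0 0 -0.56 0.0854; 0.249 -0.294 0 0 0 -0.64 0.0854; 0.280 -0.331 0 0 0 -0.72 0.0854; 0.280 -0.331 0 0 0 -0.72 0.0854")

```text
time: 1.1
position: [0.3844, -0.1767, 0.198]
ee_rot: [-2.646, -1.691, -0.001]
force: [0.1, -1.1, 0.0]
finger_gap: 0.0852
grip_force: 0.0
```

```bash
cat >> h.py <<'E'
from scipy.spatial.transform import Rotation as Ro
RT=np.array([[0,1,0],[1,0,0],[0,0,-1.]])  # tool x=world y, tool y=world x, tool z down
def to(x,y,z):
    from station import status
    s=status.state(); R=Ro.from_rotvec(s["ee_rot"]).as_matrix()
    print("t",s["time"],"pos",np.round(s["position"],4),"F",np.round(s["force"],2),"gap",np.round(s["finger_gap"],4))
    print("delta",(R.T@(np.array([x,y,z])-s["position"])).round(4),Ro.from_matrix(R.T@RT).as_rotvec().round(4))
E
python3 - <<'E'
from h import *
to(.4665,.096,.199)
E
```

```text
t 1.1 pos [ 0.3844 -0.1767  0.198 ] F [ 0.12 -1.1   0.  ] gap 0.0852
delta [ 0.282  -0.0401 -0.0005] [-3.000e-04 -1.500e-03 -4.337e-01]
```

Emit:
servo_tool(deltas="0.04 -0.006 0 0 0 -0.06 0.0854; 0.08 -0.012 0 0 0 -0.12 0.0854; 0.12 -0.017 0 0 0 -0.19 0.0854; 0.16 -0.023 0 0 0 -0.25 0.0854; 0.20 -0.029 0 0 0 -0.31 0.0854; 0.24 -0.034 0 0 0 -0.37 0.0854; 0.27 -0.038 0 0 0 -0.42 0.0854; 0.282 -0.04 0 0 0 -0.434 0.0854; 0.282 -0.04 0 0 0 -0.434 0.0854; 0.282 -0.04 0 0 0 -0.434 0.0854")

```text
time: 2.1
position: [0.468, 0.0896, 0.1983]
ee_rot: [-2.232, -2.211, 0.001]
force: [0.4, 0.0, 0.7]
finger_gap: 0.0851
grip_force: 0.0
```

Run:
```python
from h import *
from station import vision
to(.4665,.096,.071)
d=vision.read_camera("wrist"); cv2.imwrite("pics/w1.png",d["frame"][:,:,::-1])
for st,ce in blobs(d,"orange"): print(st,ce,plane(d,ce,.111))
T=vision.read_camera("top"); cv2.imwrite("pics/t1.png",T["frame"][:,:,::-1])
```

```text
t 2.1 pos [0.468  0.0896 0.1983] F [0.4  0.02 0.74] gap 0.0851
delta [ 0.0064 -0.0015  0.1273] [-0.0007  0.0006 -0.0093]
[302, 165, 31, 39, 675] [316.9 182.2] [0.46755014 0.10118055 0.111     ]
```

View pics/w1.png

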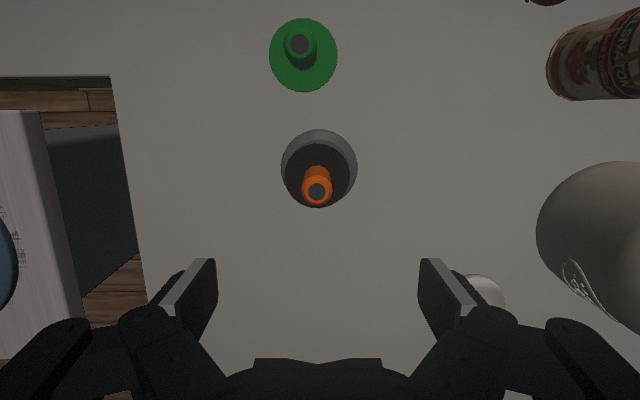

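The wrist view shows the handle's top centred at (317,191). The stand ring is centred near (319,168) and the green look-alike is at (300,45).

Run:
```python
from h import *
from station import vision
to(.4665,.096,.071)
d=vision.read_camera("wrist")
h=cv2.cvtColor(d["frame"],cv2.COLOR_RGB2HSV)
m=(h[...,1]<90)&(h[...,2]<105); sub=np.zeros(m.shape,np.uint8); sub[170:215,295:340]=m[170:215,295:340]
n,_,st,ce=cv2.connectedComponentsWithStats(sub)
print([(st[i].tolist(),ce[i].round(1),plane(d,ce[i],.111).round(4)) for i in range(1,n) if st[i][4]>40])
print("stand by eye",plane(d,(319,168),.03).round(4))
z=d["depth"]; v,u=np.mgrid[120:220,270:370]; zz=z[120:220,270:370]
P=np.stack([(u-d["cx"])/d["fx"]*zz,(v-d["cy"])/d["fy"]*zz,zz],-1).reshape(-1,3); W=(P-d["t"])@d["R"]
for lo,hi in((.003,.05),(.05,.06),(.107,.116)):
    k=W[(W[:,2]>lo)&(W[:,2]<hi)]; print(lo,len(k),np.median(k[:,2]).round(4),cv2.minEnclosingCircle(k[:,:2].astype(np.float32)))
T=vision.read_camera("top"); print(plane(T,(253,198.5),.025))
to(.4665,.096,.071)
```

```text
t 2.2 pos [0.468  0.0893 0.1985] F [-0.46  0.12 -0.09] gap 0.0853
delta [ 0.0067 -0.0016  0.1275] [-0.0002  0.0004 -0.0104]
[([295, 170, 45, 38, 646], array([317.9, 188.5]), array([0.4684, 0.0957, 0.111 ])), ([308, 183, 17, 17, 223], array([316.2, 191. ]), array([0.4671, 0.0937, 0.111 ]))]
stand by eye [0.4698 0.0979 0.03  ]
0.003 2804 0.0481 ((0.4692440927028656, 0.09397289156913757), 0.04187385365366936)
0.05 863 0.0504 ((0.46726176142692566, 0.09368753433227539), 0.03168759495019913)
0.107 643 0.1096 ((0.4674304127693176, 0.09377195686101913), 0.012330646626651287)
[0.46458196 0.091914   0.025     ]
t 2.3 pos [0.4681 0.0895 0.1986] F [-0.12 -0.81 -0.05] gap 0.0853
delta [ 0.0065 -0.0017  0.1276] [ 0.0001  0.0002 -0.0102]
```

Emit:
servo_tool(deltas="0.0045 -0.001 0.02 0 0 -0.01 0.0854; 0.0045 -0.001 0.04 0 0 -0.01 0.0854; 0.0045 -0.001 0.06 0 0 -0.01 0.0854; 0.0045 -0.001 0.08 0 0 -0.01 0.0854; 0.0045 -0.001 0.09 0 0 -0.01 0.0854; 0.0045 -0.001 0.10 0 0 -0.01 0.0854; 0.0045 -0.001 0.11 0 0 -0.01 0.0854; 0.0045 -0.001 0.12 0 0 -0.01 0.0854; 0.0045 -0.001 0.1275 0 0 -0.01 0.0854; 0.0045 -0.001 0.1275 0 0 -0.01 0.0854")

```text
time: 3.3
position: [0.4665, 0.0951, 0.07]
ee_rot: [-2.218, -2.223, 0.002]
force: [-0.7, -0.1, 0.4]
finger_gap: 0.0854
grip_force: 0.0
```

Emit:
servo_tool(deltas="0 0 0 0 0 0 0.05; 0 0 0 0 0 0 0.035; 0 0 0 0 0 0 0.02; 0 0 0 0 0 0 0.02; 0 0 0 0 0 0 0.02; 0 0 0 0 0 0 0.02; 0 0 0 0 0 0 0.02; 0 0 0 0 0 0 0.02; 0 0 0 0 0 0 0.02; 0 0 0 0 0 0 0.02", squeeze=40)

```text
time: 4.3
position: [0.4675, 0.0951, 0.0717]
ee_rot: [2.219, 2.224, 0.0]
force: [-2.9, 0.3, 5.7]
finger_gap: 0.0222
grip_force: 39.1
```

Run:
```python
from h import *
to(.4665,.096,.071)
```

```text
t 4.3 pos [0.4675 0.0951 0.0717] F [-2.86  0.32  5.73] gap 0.0222
delta [ 0.0009 -0.001   0.0007] [0.0003 0.     0.0021]
```

Emit:
servo_tool(deltas="0 0 -0.005 0 0 0 0.02; 0 0 -0.015 0 0 0 0.02; 0 0 -0.025 0 0 0 0.02; 0 0 -0.035 0 0 0 0.02; 0 0 -0.045 0 0 0 0.02; 0 0 -0.055 0 0 0 0.02; 0 0 -0.065 0 0 0 0.02; 0 0 -0.075 0 0 0 0.02; 0 0 -0.075 0 0 0 0.02; 0 0 -0.075 0 0 0 0.02")

```text
time: 5.3
position: [0.4673, 0.0951, 0.1462]
ee_rot: [2.219, 2.224, 0.0]
force: [-0.5, 0.1, -1.3]
finger_gap: 0.0225
grip_force: 39.2
```

Run:
```python
from h import *
from station import vision
to(.4324,-.2495,.15)
d=vision.read_camera("side"); np.savez("s2.npz",**d); cv2.imwrite("pics/s2.png",cv2.resize(d["frame"][100:220,220:380,::-1],None,fx=5,fy=5,interpolation=0))
```

```text
t 5.3 pos [0.4673 0.0951 0.1462] F [-0.47  0.06 -1.31] gap 0.0225
delta [-0.3445 -0.0356 -0.0038] [0.0002 0.     0.002 ]
```

View pics/s2.png

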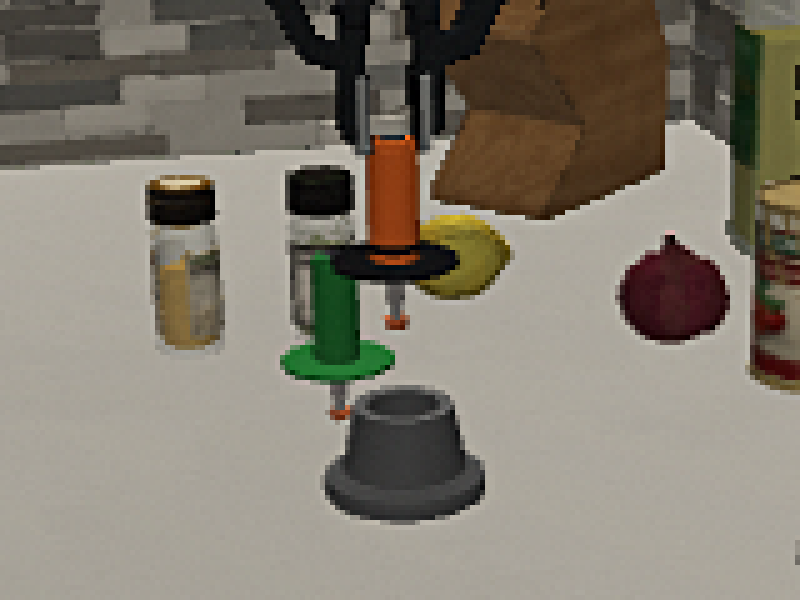

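The side crop shows the probe out of the stand and upright, but the pads seem to hold only its top: pad ends at about row 150, handle top at row 137. I'll check the heights.

Run:
```python
from h import *
from station import vision
d=dict(np.load("s2.npz"))
def yp(u,v,y=.0951):
    c,r=ray(d,(u,v)); return (c+r*(y-c[1])/r[1]).round(4)
for n,u,v in(("handle top",393,137),("handle bot",396,262),("tip",396,326),("pad L end",363,152),("pad R end",421,152)): print(n,yp(220+u/5,100+v/5))
X=d["R"]@np.array([.4673,.0951,.1462])+d["t"]; print("TCP px crop",((X[0]/X[2]*d["fx"]+d["cx"]-220)*5,(X[1]/X[2]*d["fy"]+d["cy"]-100)*5))
w=vision.read_camera("wrist"); cv2.imwrite("pics/w2.png",w["frame"][:,:,::-1])
```

```text
handle top [0.4701 0.0951 0.1834]
handle bot [0.4698 0.0951 0.1207]
tip [0.4688 0.0951 0.0874]
pad L end [0.4552 0.0951 0.1772]
pad R end [0.4838 0.0951 0.1751]
TCP px crop (np.float64(389.5690387060958), np.float64(212.40283122716932))
```

View pics/w2.png

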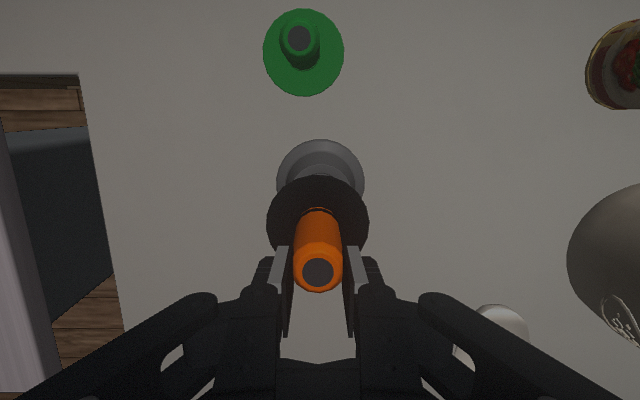

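The wrist view shows the handle between the pads, its top face at (318,272) and the pad ends near (275,250) and (360,250). I'll use depth to see how deep the grip is.

Run:
```python
from h import *
from station import vision
w=vision.read_camera("wrist")
def P(u,v):
    z=w["depth"][v,u]; p=np.array([(u-w["cx"])/w["fx"]*z,(v-w["cy"])/w["fy"]*z,z]); return (w["R"].T@(p-w["t"])).round(4)
for u,v in((318,272),(318,285),(318,240),(318,215),(281,250),(281,260),(281,247),(275,270),(356,250),(356,260),(287,300),(287,325),(350,325),(265,270),(372,270)): print(u,v,P(u,v))
s=vision.read_camera("side")
print("side depth pads/handle")
for u,v in((363,100),(363,120),(363,145),(425,100),(425,145),(393,110),(393,125),(393,150),(393,220),(345,120)):
    U,V=220+u//5,100+v//5; z=s["depth"][V,U]; p=np.array([(U-s["cx"])/s["fx"]*z,(V-s["cy"])/s["fy"]*z,z]); print(u,v,(s["R"].T@(p-s["t"])).round(4))
```

```text
318 272 [0.4668 0.0941 0.1848]
318 285 [0.4668 0.0872 0.1839]
318 240 [0.4668 0.1063 0.1779]
318 215 [0.4669 0.1057 0.1394]
281 250 [0.451  0.1053 0.1865]
281 260 [0.4521 0.1057 0.1971]
281 247 [0.4506 0.1048 0.1823]
275 270 [0.4506 0.105  0.2043]
356 250 [0.4829 0.1055 0.1869]
356 260 [0.4818 0.1054 0.1965]
287 300 [0.4555 0.0963 0.2109]
287 325 [0.4555 0.0877 0.2135]
350 325 [0.4784 0.0876 0.2133]
265 270 [0.4457 0.1013 0.1971]
372 270 [0.4884 0.1009 0.1962]
side depth pads/handle
363 100 [0.4528 0.0857 0.2046]
363 120 [0.4521 0.0836 0.1955]
363 145 [0.4516 0.0833 0.1836]
425 100 [0.4838 0.0838 0.2029]
425 145 [0.4839 0.0863 0.1806]
393 110 [0.6192 0.8263 0.0255]
393 125 [0.6201 0.8323 0.0111]
393 150 [0.4662 0.084  0.18  ]
393 220 [0.4649 0.0828 0.146 ]
345 120 [0.4458 0.0888 0.1948]
```

The depth shows the pads gripping only about the top 7 mm of the handle. I'll set the probe back in the stand, regrip about 16 mm lower and lift again.

Emit:
servo_tool(deltas="0 0 0.015 0 0 0 0.02; 0 0 0.03 0 0 0 0.02; 0 0 0.045 0 0 0 0.02; 0 0 0.055 0 0 0 0.02; 0 0 0.062 0 0 0 0.02; 0 0 0.068 0 0 0 0.02; 0 0 0.072 0 0 0 0.02; 0 0 0.074 0 0 0 0.02; 0 0 0.074 0 0 0 0.02; 0 0 0.074 0 0 0 0.02")

```text
time: 6.5
position: [0.4676, 0.0951, 0.0724]
ee_rot: [2.219, 2.223, 0.001]
force: [-0.4, -0.4, -0.7]
finger_gap: 0.0222
grip_force: 39.3
```

Emit:
servo_tool(deltas="0 0 0 0 0 0 0.035; 0 0 0 0 0 0 0.05; 0 0 0 0 0 0 0.07; 0 0 0 0 0 0 0.07; 0 0 0.004 0 0 0 0.07; 0 0 0.008 0 0 0 0.07; 0 0 0.012 0 0 0 0.07; 0 0 0.016 0 0 0 0.07; 0 0 0.016 0 0 0 0.07; 0 0 0.016 0 0 0 0.07")

```text
time: 7.5
position: [0.4671, 0.0951, 0.0559]
ee_rot: [-2.219, -2.223, 0.0]
force: [0.3, 0.5, 0.7]
finger_gap: 0.0701
grip_force: 0.0
```

Emit:
servo_tool(deltas="0 0 0 0 0 0 0.05; 0 0 0 0 0 0 0.035; 0 0 0 0 0 0 0.02; 0 0 0 0 0 0 0.02; 0 0 0 0 0 0 0.02; 0 0 0 0 0 0 0.02; 0 0 0 0 0 0 0.02; 0 0 0 0 0 0 0.02; 0 0 0 0 0 0 0.02", squeeze=40)

```text
time: 8.4
position: [0.4675, 0.0951, 0.0564]
ee_rot: [2.219, 2.223, 0.001]
force: [-1.4, -0.6, 5.1]
finger_gap: 0.0243
grip_force: 39.5
```

Emit:
servo_tool(deltas="0 0 -0.005 0 0 0 0.02; 0 0 -0.015 0 0 0 0.02; 0 0 -0.025 0 0 0 0.02; 0 0 -0.035 0 0 0 0.02; 0 0 -0.045 0 0 0 0.02; 0 0 -0.055 0 0 0 0.02; 0 0 -0.065 0 0 0 0.02; 0 0 -0.075 0 0 0 0.02; 0 0 -0.075 0 0 0 0.02; 0 0 -0.075 0 0 0 0.02")

```text
time: 9.4
position: [0.4673, 0.0951, 0.1312]
ee_rot: [2.219, 2.224, 0.0]
force: [0.2, -0.0, -1.1]
finger_gap: 0.0242
grip_force: 39.4
```

Run:
```python
from h import *
from station import vision
to(.4324,-.2495,.13)
d=vision.read_camera("side"); cv2.imwrite("pics/s3.png",cv2.resize(d["frame"][100:220,220:380,::-1],None,fx=5,fy=5,interpolation=0))
for b in blobs(d,"orange",amin=3): print(b)
```

```text
t 9.4 pos [0.4673 0.0951 0.1312] F [ 0.17 -0.04 -1.08] gap 0.0242
delta [-0.3445 -0.0356  0.0012] [ 0.0003 -0.      0.002 ]
([333, 77, 5, 2, 5], array([335. ,  77.4]))
([294, 127, 10, 22, 202], array([298.2, 137.9]))
([294, 150, 10, 3, 18], array([298.6, 151.3]))
([297, 163, 4, 3, 6], array([298.8, 163.8]))
([286, 182, 4, 2, 6], array([287.5, 182.3]))
```

View pics/s3.png

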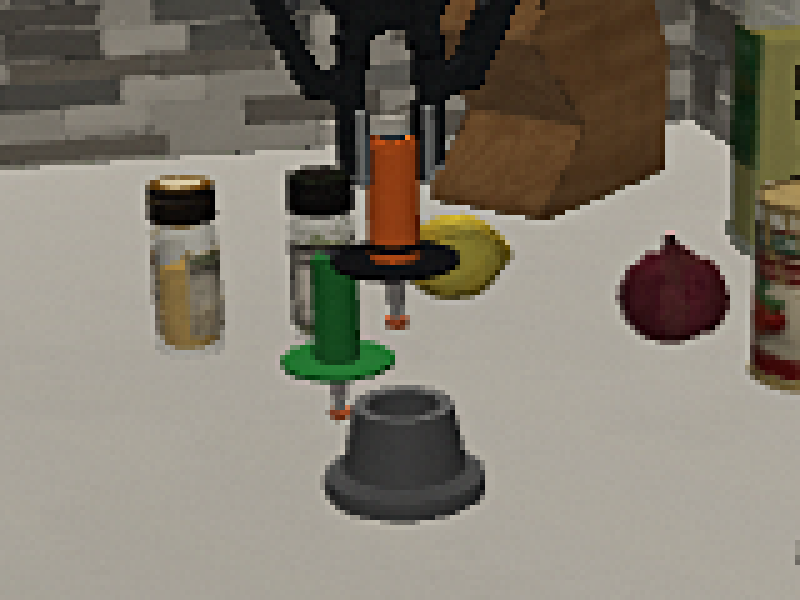

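The crop shows a good grip now, with about 22 mm of overlap and the probe upright. I carry it low to a point above the blue spot.

Emit:
servo_tool(deltas="-0.015 -0.002 0 0 0 0 0.02; -0.045 -0.005 0 0 0 0 0.02; -0.085 -0.009 0 0 0 0 0.02; -0.125 -0.013 0 0 0 0 0.02; -0.165 -0.017 0 0 0 0 0.02; -0.205 -0.021 0 0 0 0 0.02; -0.245 -0.025 0 0 0 0 0.02; -0.285 -0.029 0 0 0 0 0.02; -0.32 -0.032 0 0 0 0 0.02; -0.34 -0.034 0 0 0 0 0.02")

```text
time: 10.45
position: [0.4331, -0.2472, 0.1305]
ee_rot: [-2.221, -2.221, 0.001]
force: [0.5, 0.4, -0.1]
finger_gap: 0.0243
grip_force: 39.4
```

Emit:
servo_tool(deltas="-0.006 0 0 0 0 0 0.02; -0.006 0 0 0 0 0 0.02; -0.006 0 0 0 0 0 0.02; -0.006 0 0 0 0 0 0.02")

```text
time: 10.85
position: [0.434, -0.2497, 0.1308]
ee_rot: [-2.217, -2.225, -0.0]
force: [-0.3, -0.2, -2.1]
finger_gap: 0.0243
grip_force: 39.4
```

Run:
```python
from h import *
from station import vision
to(.433,-.251,.085)
w=vision.read_camera("wrist"); cv2.imwrite("pics/w3.png",w["frame"][:,:,::-1])
for c in("blue","red","yellow","orange"):
    for st,ce in blobs(w,c): print(c,st,ce,plane(w,ce,.036).round(4))
s=vision.read_camera("side")
for c in("blue","red"):
    for st,ce in blobs(s,c): print("side",c,st,ce)
for st,ce in blobs(s,"orange",amin=3):
    c,r=ray(s,ce); print("side",st,ce,(c+r*(-.252-c[1])/r[1]).round(4))
```

```text
t 10.85 pos [ 0.434  -0.2497  0.1308] F [-0.31 -0.17 -2.07] gap 0.0243
delta [-0.0013 -0.001   0.0458] [-0.0004 -0.0006  0.0035]
red [287, 302, 29, 27, 500] [299.4 316.6] [ 0.4178 -0.3649  0.036 ]
yellow [367, 241, 27, 31, 462] [382.2 253.8] [ 0.4898 -0.3025  0.036 ]
orange [303, 214, 33, 10, 49] [318.5 217. ] [ 0.4348 -0.2693  0.036 ]
orange [288, 219, 60, 93, 3604] [317.4 261.4] [ 0.434  -0.3098  0.036 ]
side blue [314, 252, 17, 10, 110] [321.8 256.9]
side red [322, 290, 20, 13, 182] [331.2 296.3]
side [348, 94, 1, 3, 3] [348.  95.] [ 0.4762 -0.252   0.3139]
side [351, 123, 2, 2, 3] [351.7 123.7] [ 0.4833 -0.252   0.2695]
side [315, 176, 15, 33, 432] [322.4 193.2] [ 0.4352 -0.252   0.157 ]
side [286, 182, 4, 2, 6] [287.5 182.3] [ 0.3778 -0.252   0.1825]
side [315, 210, 15, 4, 32] [322.  211.9] [ 0.4343 -0.252   0.1229]
side [320, 226, 6, 5, 17] [322.2 228.2] [ 0.4345 -0.252   0.0919]
```

View pics/w3.png

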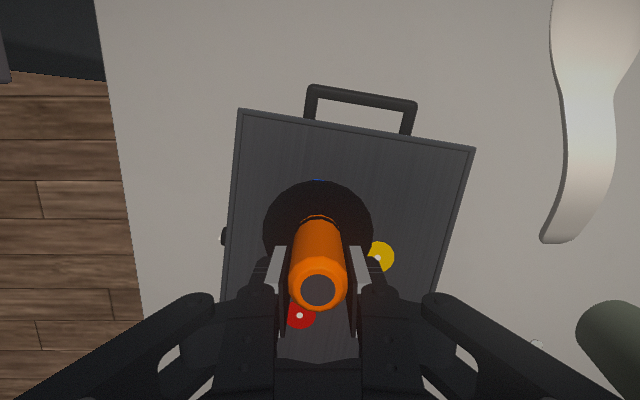

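The wrist view shows the disc over the blue spot, with only a sliver of blue at (318,181). Red is at (299,316) and yellow at (380,257). I descend close and check from the side.

Emit:
servo_tool(deltas="-0.002 -0.001 0.01 0 0 0 0.02; -0.002 -0.001 0.02 0 0 0 0.02; -0.002 -0.001 0.028 0 0 0 0.02; -0.002 -0.001 0.035 0 0 0 0.02; -0.002 -0.001 0.04 0 0 0 0.02; -0.002 -0.001 0.044 0 0 0 0.02; -0.002 -0.001 0.046 0 0 0 0.02; -0.002 -0.001 0.046 0 0 0 0.02; -0.002 -0.001 0.046 0 0 0 0.02")

```text
time: 11.85
position: [0.4332, -0.2532, 0.0854]
ee_rot: [2.219, 2.223, 0.0]
force: [0.2, 0.0, -1.6]
finger_gap: 0.0244
grip_force: 39.4
```

Run:
```python
from h import *
from station import vision
to(.433,-.252,.075)
s=vision.read_camera("side"); cv2.imwrite("pics/s4.png",cv2.resize(s["frame"][190:310,260:420,::-1],None,fx=5,fy=5,interpolation=0))
for st,ce in blobs(s,"orange",amin=3):
    c,r=ray(s,ce); print("side",st,ce,(c+r*(-.252-c[1])/r[1]).round(4))
w=vision.read_camera("wrist"); print(blobs(w,"blue",smin=120,vmin=40,amin=4))
```

```text
t 11.85 pos [ 0.4332 -0.2532  0.0854] F [ 0.2   0.03 -1.65] gap 0.0244
delta [ 0.0012 -0.0002  0.0104] [0.0005 0.0005 0.0021]
side [345, 87, 2, 3, 3] [345.7  88. ] [ 0.4724 -0.252   0.3244]
side [347, 91, 2, 5, 5] [347.4  93. ] [ 0.4752 -0.252   0.3169]
side [286, 182, 4, 2, 6] [287.5 182.3] [ 0.3778 -0.252   0.1825]
side [315, 202, 15, 33, 413] [322.5 219.2] [ 0.4351 -0.252   0.109 ]
side [315, 235, 15, 4, 30] [322.1 237. ] [ 0.4342 -0.252   0.0747]
side [320, 251, 6, 4, 14] [322.6 252.8] [ 0.4349 -0.252   0.0428]
[]
```

View pics/s4.png

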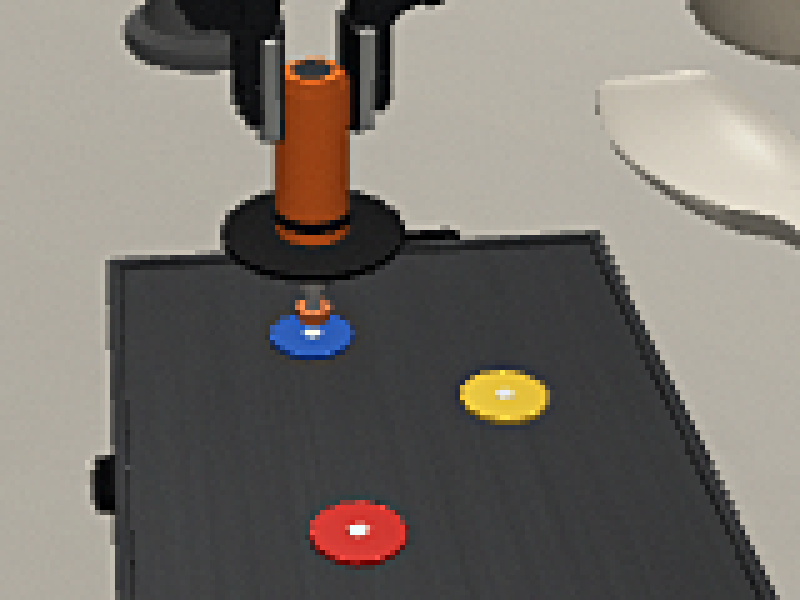

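The side crop shows the tip at (313,322), just above the blue spot, whose mark is at (312,333). Projected down, it lands about 2 mm too near the camera. I shift +2 mm in y and touch down.

Emit:
servo_tool(deltas="0.002 0 0 0 0 0 0.02; 0.002 0 0.002 0 0 0 0.02; 0.002 0 0.004 0 0 0 0.02; 0.002 0 0.006 0 0 0 0.02; 0.002 0 0.007 0 0 0 0.02; 0.002 0 0.008 0 0 0 0.02; 0.002 0 0.009 0 0 0 0.02; 0.002 0 0.01 0 0 0 0.02; 0.002 0 0.0105 0 0 0 0.02; 0.002 0 0.0105 0 0 0 0.02")

```text
time: 12.95
position: [0.4329, -0.251, 0.0746]
ee_rot: [-2.219, -2.224, 0.0]
force: [-0.8, 0.1, 0.5]
finger_gap: 0.0241
grip_force: 39.6
```

Emit:
servo_tool(deltas="0 0 0 0 0 0 0.02; 0 0 0 0 0 0 0.02; 0 0 0 0 0 0 0.02; 0 0 0 0 0 0 0.02; 0 0 0 0 0 0 0.02; 0 0 0 0 0 0 0.02; 0 0 0 0 0 0 0.02; 0 0 0 0 0 0 0.02")

```text
time: 13.75
position: [0.4329, -0.251, 0.0746]
ee_rot: [2.219, 2.224, 0.0]
force: [-0.9, 0.7, 0.4]
finger_gap: 0.0244
grip_force: 39.6
```

Run:
```python
from h import *
from station import vision,status
for i in range(3): s=vision.read_camera("side"); print(np.round(status.state()["force"],2))
to(.433,-.252,.075)
cv2.imwrite("pics/s5.png",cv2.resize(s["frame"][190:310,260:420,::-1],None,fx=5,fy=5,interpolation=0))
```

```text
[-0.11  0.63  0.03]
[-1.28  0.46  1.01]
[-1.07  0.78  0.79]
t 13.9 pos [ 0.4329 -0.251   0.0746] F [-1.07  0.78  0.79] gap 0.0245
delta [-0.001   0.0001 -0.0004] [-0.0001 -0.      0.002 ]
```

View pics/s5.png

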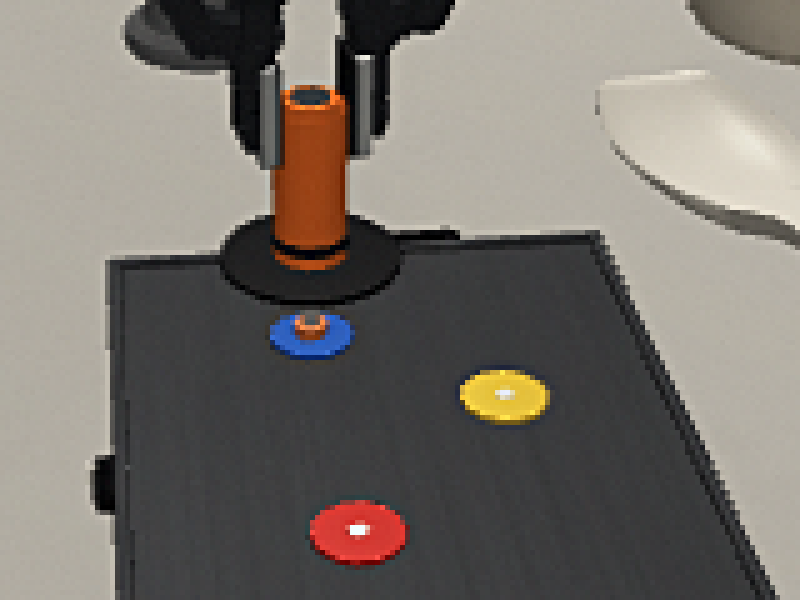

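The tip rests centred on the blue spot at about (312,330), and the contact force is about 2 N (the force reading rose by that much). It has rested there for about 1 s. Next I lift, shift to red and touch the same way.

Emit:
servo_tool(deltas="0 0 -0.005 0 0 0 0.02; 0 0 -0.015 0 0 0 0.02; 0 0 -0.028 0 0 0 0.02; -0.01 -0.001 -0.035 0 0 0 0.02; -0.03 -0.004 -0.035 0 0 0 0.02; -0.055 -0.007 -0.035 0 0 0 0.02; -0.08 -0.011 -0.035 0 0 0 0.02; -0.1 -0.014 -0.035 0 0 0 0.02; -0.1115 -0.015 -0.03 0 0 0 0.02; -0.1115 -0.015 -0.025 0 0 0 0.02")

```text
time: 14.9
position: [0.4181, -0.364, 0.0996]
ee_rot: [2.221, 2.221, -0.0]
force: [-1.2, 0.4, -1.1]
finger_gap: 0.0247
grip_force: 39.4
```

Emit:
servo_tool(deltas="0 0 0.005 0 0 0 0.02; 0 0 0.01 0 0 0 0.02; 0 0 0.014 0 0 0 0.02; 0 0 0.014 0 0 0 0.02; 0 0 0.014 0 0 0 0.02")

```text
time: 15.4
position: [0.4183, -0.3621, 0.0856]
ee_rot: [-2.219, -2.224, -0.0]
force: [-0.8, 0.4, -0.9]
finger_gap: 0.0243
grip_force: 39.4
```

Run:
```python
from h import *
from station import vision
to(.4177,-.3625,.0746)
s=vision.read_camera("side")
for c in("orange","red"):
  for st,ce in blobs(s,c,amin=5): 
    if ce[1]>200: print(c,st,ce)
cv2.imwrite("pics/s6.png",cv2.resize(s["frame"][220:340,260:420,::-1],None,fx=5,fy=5,interpolation=0))
```

```text
t 15.4 pos [ 0.4183 -0.3621  0.0856] F [-0.76  0.38 -0.94] gap 0.0243
delta [-0.0004 -0.0006  0.011 ] [-0.     -0.0001  0.0025]
orange [323, 233, 18, 39, 551] [332.4 253.3]
orange [324, 271, 17, 6, 38] [332.2 274. ]
orange [329, 289, 7, 5, 11] [332.  291.5]
red [322, 291, 20, 12, 164] [331.1 296.9]
```

View pics/s6.png

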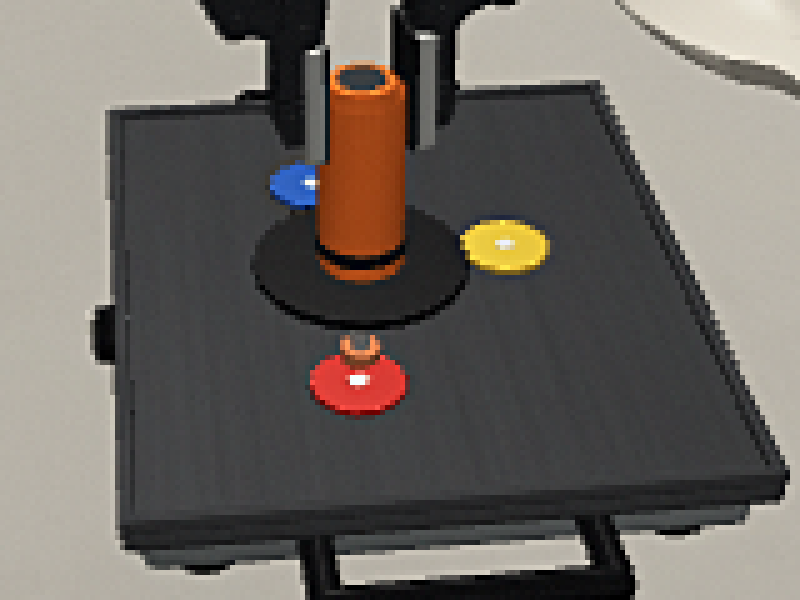

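The tip is at (361,358), just above the red spot, whose mark is at (358,380), and it projects onto the centre. I touch down and rest about 1 s.

Emit:
servo_tool(deltas="0 -0.001 0.002 0 0 0 0.02; 0 -0.001 0.004 0 0 0 0.02; 0 -0.001 0.006 0 0 0 0.02; 0 -0.001 0.007 0 0 0 0.02; 0 -0.001 0.008 0 0 0 0.02; 0 -0.001 0.009 0 0 0 0.02; 0 -0.001 0.01 0 0 0 0.02; 0 -0.001 0.011 0 0 0 0.02; 0 -0.001 0.011 0 0 0 0.02; 0 -0.001 0.011 0 0 0 0.02")

```text
time: 16.45
position: [0.4172, -0.3626, 0.0747]
ee_rot: [2.219, 2.224, -0.0]
force: [0.0, -0.4, 1.3]
finger_gap: 0.0241
grip_force: 39.6
```

Emit:
servo_tool(deltas="0 0 0 0 0 0 0.02; 0 0 0 0 0 0 0.02; 0 0 0 0 0 0 0.02; 0 0 0 0 0 0 0.02; 0 0 0 0 0 0 0.02; 0 0 0 0 0 0 0.02; 0 0 0 0 0 0 0.02; 0 0 0 0 0 0 0.02; 0 0 0 0 0 0 0.02; 0 0 0 0 0 0 0.02")

```text
time: 17.45
position: [0.4172, -0.3625, 0.0746]
ee_rot: [2.219, 2.224, 0.0]
force: [-0.3, 0.8, 0.9]
finger_gap: 0.0243
grip_force: 39.6
```

Run:
```python
from h import *
from station import vision,status
F=[]
for i in range(4): s=vision.read_camera("side"); F.append(status.state()["force"])
print(np.mean(F,0)); to(.4177,-.3625,.0746)
for c in("orange","red"):
  for st,ce in blobs(s,c,amin=5): 
    if ce[1]>200: print(c,st,ce)
```

```text
[-0.08305996 -0.09066402  0.33382555]
t 17.65 pos [ 0.4172 -0.3625  0.0746] F [ 0.09 -0.47 -0.12] gap 0.0244
delta [0.     0.0005 0.    ] [0.    0.    0.002]
orange [323, 239, 18, 39, 547] [331.5 260. ]
orange [323, 278, 17, 5, 36] [331.2 280.6]
orange [327, 293, 7, 4, 8] [329.6 295.2]
red [322, 292, 20, 11, 137] [331.4 297.5]
```

Red is touched: the foot stayed on the spot while the handle went down a further ~3 mm, and it rested there over 1 s. Now I lift and return to the stand.

Emit:
servo_tool(deltas="0 0 -0.005 0 0 0 0.02; 0 0 -0.015 0 0 0 0.02; 0 0 -0.03 0 0 0 0.02; 0 0 -0.045 0 0 0 0.02; 0.01 0.001 -0.055 0 0 0 0.02; 0.035 0.004 -0.06 0 0 0 0.02; 0.07 0.008 -0.06 0 0 0 0.02; 0.11 0.012 -0.06 0 0 0 0.02; 0.15 0.017 -0.06 0 0 0 0.02; 0.19 0.021 -0.06 0 0 0 0.02")

```text
time: 18.65
position: [0.4378, -0.1705, 0.1354]
ee_rot: [2.219, 2.223, 0.001]
force: [0.2, 0.6, -0.3]
finger_gap: 0.0241
grip_force: 39.4
```

Emit:
servo_tool(deltas="0.04 0.004 0 0 0 0 0.02; 0.08 0.009 0 0 0 0 0.02; 0.12 0.013 0 0 0 0 0.02; 0.16 0.018 0 0 0 0 0.02; 0.195 0.022 0 0 0 0 0.02; 0.225 0.025 0 0 0 0 0.02; 0.25 0.028 0 0 0 0 0.02; 0.262 0.029 0 0 0 0 0.02; 0.267 0.03 0 0 0 0 0.02; 0.267 0.03 0 0 0 0 0.02")

```text
time: 19.65
position: [0.4672, 0.0946, 0.1348]
ee_rot: [2.218, 2.224, -0.0]
force: [0.8, 0.0, -1.5]
finger_gap: 0.0243
grip_force: 39.4
```

Emit:
servo_tool(deltas="0 0 0 0 0 0 0.02; 0 0 0 0 0 0 0.02; 0 0 0 0 0 0 0.02")

```text
time: 19.95
position: [0.4673, 0.0939, 0.1346]
ee_rot: [-2.221, -2.222, 0.0]
force: [0.3, 0.1, -1.0]
finger_gap: 0.0241
grip_force: 39.4
```

Run:
```python
from h import *
from station import vision
to(.468,.095,.057)
s=vision.read_camera("side"); cv2.imwrite("pics/s7.png",cv2.resize(s["frame"][100:220,220:380,::-1],None,fx=5,fy=5,interpolation=0))
for st,ce in blobs(s,"orange",amin=3): print(st,ce)
```

```text
t 19.95 pos [0.4673 0.0939 0.1346] F [ 0.26  0.07 -1.  ] gap 0.0241
delta [0.0011 0.0008 0.0776] [-0.0001  0.0001  0.0007]
[333, 77, 3, 1, 3] [334.  77.]
[337, 78, 3, 1, 3] [338.  78.]
[294, 126, 10, 22, 201] [298.3 136.7]
[294, 149, 10, 3, 15] [298.2 150.1]
[297, 162, 5, 2, 6] [299.2 162.5]
[286, 182, 4, 2, 6] [287.5 182.3]
```

The blob positions match those at pick-up, so the probe hasn't slipped or tilted. I lower it into the stand.

Emit:
servo_tool(deltas="0.001 0.001 0.008 0 0 0 0.02; 0.001 0.001 0.018 0 0 0 0.02; 0.001 0.001 0.028 0 0 0 0.02; 0.001 0.001 0.038 0 0 0 0.02; 0.001 0.001 0.048 0 0 0 0.02; 0.001 0.001 0.058 0 0 0 0.02; 0.001 0.001 0.066 0 0 0 0.02; 0.001 0.001 0.072 0 0 0 0.02; 0.001 0.001 0.075 0 0 0 0.02; 0.001 0.001 0.077 0 0 0 0.02")

```text
time: 21.0
position: [0.4683, 0.0956, 0.0574]
ee_rot: [-2.219, -2.224, 0.0]
force: [0.0, 0.2, -1.1]
finger_gap: 0.0246
grip_force: 39.5
```

Emit:
servo_tool(deltas="0 0 0.001 0 0 0 0.02; 0 0 0.001 0 0 0 0.02; 0 0 0.001 0 0 0 0.02")

```text
time: 21.3
position: [0.4685, 0.0956, 0.0569]
ee_rot: [2.219, 2.223, 0.001]
force: [0.2, 0.2, -0.8]
finger_gap: 0.0242
grip_force: 39.5
```

Within about 1 mm of seated. I open the gripper, then rise.

Emit:
servo_tool(deltas="0 0 0 0 0 0 0.03; 0 0 0 0 0 0 0.045; 0 0 0 0 0 0 0.07; 0 0 0 0 0 0 0.07; 0 0 0 0 0 0 0.07; 0 0 0 0 0 0 0.07; 0 0 -0.01 0 0 0 0.07; 0 0 -0.025 0 0 0 0.07; 0 0 -0.045 0 0 0 0.07; 0 0 -0.065 0 0 0 0.07")

```text
time: 22.3
position: [0.4682, 0.0956, 0.1229]
ee_rot: [2.219, 2.224, 0.0]
force: [1.0, -0.2, 0.4]
finger_gap: 0.0699
grip_force: 0.0
```

Emit:
servo_tool(deltas="0 0 -0.025 0 0 0 0.07; -0.02 0 -0.05 0 0 0 0.07; -0.05 0 -0.05 0 0 0 0.07; -0.09 0 -0.05 0 0 0 0.07; -0.12 0 -0.05 0 0 0 0.07; -0.13 0 -0.05 0 0 0 0.07; -0.13 0 -0.05 0 0 0 0.07; -0.13 0 -0.05 0 0 0 0.07")

```text
time: 23.1
position: [0.4685, -0.0337, 0.1718]
ee_rot: [-2.219, -2.224, -0.001]
force: [0.6, 0.9, -0.2]
finger_gap: 0.0699
grip_force: 0.0
```

Run:
```python
from h import *
from station import vision
to(0.468,0.095,.2)
s=vision.read_camera("side"); w=vision.read_camera("wrist")
a=cv2.resize(s["frame"][120:220,240:360],None,fx=4,fy=4,interpolation=0)
cv2.imwrite("pics/fin.png",a[:,:,::-1])
for st,ce in blobs(s,"orange",amin=3): print(st,ce)
```

```text
t 23.1 pos [ 0.4685 -0.0337  0.1718] F [ 0.59  0.86 -0.24] gap 0.0699
delta [ 0.1287 -0.0002 -0.0282] [ 0.     -0.0005  0.0022]
[308, 130, 3, 5, 5] [309.2 132. ]
[250, 136, 2, 2, 3] [250.3 136.7]
[307, 136, 2, 2, 3] [307.3 136.3]
[295, 156, 10, 22, 203] [299.5 166.9]
[296, 179, 9, 2, 11] [299.9 179.7]
[286, 182, 3, 2, 5] [287.2 182.4]
```

View pics/fin.png

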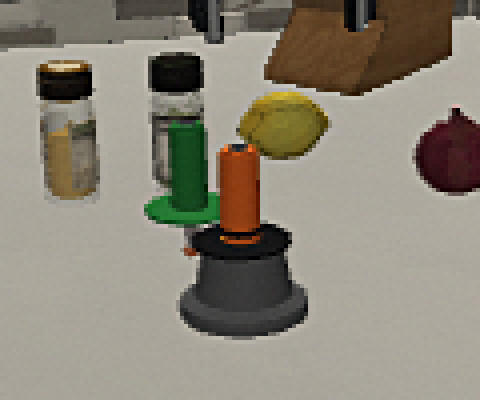

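The probe stands upright in the stand, handle at (240,190) and disc resting on the rim at (241,240), with the gripper clear of it.

```bash
python3 -c "
from station import finish_job; print(finish_job())"
```

```text
the job is handed in; nothing more can be done
None
```

The probe touched the blue spot, then the red, resting gently for about a second on each; it is back upright in its stand and released, and the job was handed in at about 23 s.

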